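Stow the lid in the tray and slide the tray home under the chopping board

ROBOT

A 6-joint arm with a two-finger parallel gripper is mounted at the origin on the work surface. World frame = base frame: x ahead of the robot, y to its left, z up, the work surface at z = 0. Lengths are in m, angles in rad, forces in N, time in s.
With the tool pointing down it reaches from about 0.3 to 0.875 m from the base axis. Payload 6.4 kg.
Tool frame: the origin (TCP) lies midway between the tips of the shut fingers; the grasp point (between the pads) lies 19 mm behind it; z points along the fingers, y is the direction in which the jaws open and shut (so a half turn about z gives the same grasp; the last joint's range is limited). The gripper opens to 85 mm and grips with 20 to 120 N. Pads are 22 mm wide; open, the fingers measure 114 mm over their backs; the gripper's body (76 mm by 85 mm) begins 54 mm behind the grasp point. The pads swing forward as they close: fully open they stand 13 mm farther back than shut.
Start: joints at [-1.456, 0.181, 1.607, -0, 1.354, -0.206], TCP at [0.181, -0.546, 0.231] pointing down, gripper open.
Joint ranges: [-2.99, 2.99], [-0.89, 2.07], [0.3, 2.58], [-1.14, 4.28], [0, 2.63], [-3.12, 3.12]. Speed limits (rad/s): [2.57, 2.57, 3.01, 3.14, 3.14, 3.14].

INTERFACE

Orientations are given as a unit quaternion [w, x, y, z].
In Python, from bench import get_obs, camera, hand_in gives the robot as it stands.
- The arm moves only by the tool drive_tool, never from a script. Its argument "deltas" is a list of rows, each a list of 2 entries, a list of its own where there are three numbers: the shift along the world's x, y, z in m, then the turn about the world's z in rad. A call has 1 to 10 rows; each row shifts and turns the pose as measured when the row begins; what a row does not reach is not made up. A row lasts 1/10 s, in which the tool goes at most 50 mm and 8.59 degrees, less where a joint would pass 70% of its speed; a pose out of reach is approached as far as the arm can. A call is refused whole if a number of a shift passes 0.05 or a number of a turn 0.15, either way. A call with a gripper value outside its range is refused whole. "gripper" is the opening, from 0 (shut) to 1 (fully open), set as the call begins (left out, the last holds). The fingers move at their own pace and stop on an object; the grip force is fixed at half the most. Time passes only in rows, so rows that do not move let the fingers close. It gives the time, the measured TCP pose, the force and the opening at its end, in the units of the state.
- get_obs(): the state, without advancing time (a new reading comes with each control period).
- camera(name): name is "scene" or "side" or "wrist"; returns a dict with "frame" (400x640x3 uint8, red, green, blue), "fx", "fy", "cx", "cy" (pixels), "eye" and "attitude" of the camera in the world. Camera axes: x right, y down, z forward; pixel columns grow to the right and rows downward; lengths in m; the calibration is good to about 2 mm. A picture is of the moment at which its call begins. There is no depth.
- hand_in(): hands the job in, once; it reports no verdict.
The state is a dict: "time_s": time; "q": joint angles; "dq": joint speeds; "joint_efforts": joint torques, N m; "eef_pos": TCP position; "eef_rot": TCP orientation; "wrist_force": force on the tool from outside, world axes, zero at the start; "torque": the same for the moment, N m; "opening": opening from 0.0 (shut) to 1.0 (fully open).
Only numpy, scipy, OpenCV 4.12 (cv2) and the standard library are available. Lean on these libraries where they do the work, as an engineer would, in place of code of your own. Each camera call takes 0.05 s, during which the arm holds its last target.

TASK

Put the blue lid away: lay it flat inside the steel tray, then slide the tray by its wooden grip under the raised chopping board until the roller catch at the back has snapped round its strike pin and the tray is fully home, and let go. Push gently, feeling for the catch, without ramming the tray into the board, and leave the dome, jar, saucer, whisk and scraper where they are.

Things in the scene. Friction and masses are not known exactly. Their poses are not given: they have to be found in the camera images.
- board: raised chopping board of pale wood, fixed: 240 (its x) by 300 (its y) mm, top 52 mm and underside 30 mm above the counter, legs at y = +-142 mm. Origin: on the counter under its centre. The tray bay runs under it along x, open at the -x edge, between rails with inner faces at y = +-67.5 mm: the tray has 2.5 mm free each side and 3 mm above its rim. A roller catch sits hidden at the back of the bay
- bay_mouth (a point): centre of the bay's mouth, at the board's edge: x = -120 mm, y = 0 of the board, 15 mm above the counter; axes as the board's. The rails flare to about +-77 mm over the last 25 mm here. The hidden catch is clamped through long slots and its place differs: the tray's centre comes home anywhere from x = -79 to -49 mm of the board, its grip end 4 to 34 mm out of the mouth; this can only be felt
- tray_floor (a point): centre of the inner floor of the open steel tray lying on the counter, 3 mm above its underside; x along the tray. Tray: 150 (x) by 130 (y) by 27 mm high, walls and floor 3 mm, about 0.4 kg. Its +x end goes into the bay first, its wooden grip is on the -x end
- tray_strike (a point): tip of the strike pin on the tray's +x wall, 101 mm ahead of the tray's centre, 14 mm above the counter; tapered head 14 mm across. Some 17 mm short of home it meets the catch's two sprung rollers: a resistance rising to about 9 N above the sliding friction (2 to 5 N). Then it drops as they snap in behind the head and draw the tray in; at once the tray's wall meets a hard stop: fully home
- tray_grip (a point): centre of the tray's wooden grip, a block 34 mm long (tray's x) by 24 mm wide (tray's y) by 18 mm high, from 6 to 24 mm above the tray's underside, standing out of the tray's -x wall; 94 mm behind the tray's centre; axes as the tray's
- lid_knob (a point): centre of the knob of the blue silicone lid, 13 mm above the lid's underside. It lies on the counter. Lid: stiff disc 84 mm in diameter and 6 mm thick, round knob 20 mm across and 14 mm high on top (20 mm in all), about 70 g
- dome: clear glass dome, 144 mm in diameter and 180 mm high with its vent knob, on a round cork trivet 10 mm thick; leave it alone. Origin: centre of its rim
- jar: empty glass jar, 80 mm in diameter and 100 mm high, under the dome; leave it alone. Origin: centre of its underside
- saucer: white ceramic saucer, 140 mm in diameter, 20 mm high; leave it alone. Origin: centre of its underside
- whisk: wooden whisk lying on the counter, 235 mm long, 40 mm high; leave it alone. Origin: about mid length, on the counter
- scraper: steel scraper with a wooden handle, 90 by 124 by 12 mm, lying on the back half of the board; leave it alone. Origin: about its centre, on its underside

How it is judged:
By the outcome, as a careful person would: the job done as asked, in the order asked, and still so for the second after the job is handed in, with the robot touching nothing.
It also fails if it takes over 72 s, if anything falls off the work surface, if the arm or the gripper's body presses on something with over 40 N, if the wrist force passes 120 N, or if a joint passes its speed limit or range.

## Working session

There is one attempt and no reset: what is moved stays moved. The work goes in short steps, Python scripts to look and compute and a tool call to move; the robot and the scene stay as the last step left them, time stands still between calls to the robot, and variables do not carry over. Pictures are saved under pics/ and viewed, and the job is handed in when it is done.

Besides the shell and the picture viewer there is one more tool, called after "Emit:" by a JSON object that holds its "name" and its "arguments", one argument or row to a line. drive_tool: Moves the arm, as the interface text tells. Its arguments: {"type":"object","properties":{"deltas":{"type":"array","items":{"type":"array"}},"gripper":{"type":"number"}},"required":["deltas"]}

```bash
mkdir -p pics; ls; python3 - <<'E'
from bench import get_obs,camera
import cv2
o=get_obs();print(o)
for n in("scene","side","wrist"):
    c=camera(n);cv2.imwrite(f"pics/{n}0.png",c["frame"][:,:,::-1]);print(n,{k:v for k,v in c.items() if k!="frame"})
E
```

```text
pics
{'time_s': 0.0, 'q': array([-1.45627779e+00,  1.81530699e-01,  1.60801121e+00,  9.88707840e-06,
        1.35379773e+00, -2.06335039e-01]), 'dq': array([-0.00179672, -0.00146103,  0.00171231, -0.00249315,  0.00037845,
       -0.00042406]), 'joint_efforts': array([-2.73820078e-04, -4.44876266e+01, -3.51334190e+01, -4.17421043e-04,
        9.05748457e-03,  1.61312857e-05]), 'eef_pos': array([ 0.18127763, -0.54509532,  0.23038842]), 'eef_rot': array([-8.72352232e-04,  9.87158992e-01,  1.59738414e-01,  4.49080861e-05]), 'wrist_force': array([0.06715587, 0.64958353, 0.38061952]), 'torque': array([ 0.03771847, -0.00857568, -0.03891191]), 'opening': 0.9976025731540592}
scene {'fx': 400.51777562272713, 'fy': 400.51777562272713, 'cx': 324.55680213590415, 'cy': 201.43871539041652, 'eye': array([1.07152492, 0.56739955, 0.98099861]), 'attitude': array([-0.11805192,  0.33590158,  0.88783652, -0.29151361])}
side {'fx': 458.2041378494559, 'fy': 458.2041378494559, 'cx': 312.45451086122677, 'cy': 197.0555558028806, 'eye': array([0.13838042, 1.00050155, 1.25422072]), 'attitude': array([ 0.0860299 , -0.20599492,  0.91306915, -0.34127654])}
wrist {'fx': 352.89233707391463, 'fy': 352.89233707391463, 'cx': 321.7233770020106, 'cy': 195.11067840625097, 'eye': array([ 0.24466592, -0.52395549,  0.37468074]), 'attitude': array([ 0.10679986,  0.80410624, -0.57950518, -0.07861739])}
```

View pics/scene0.png

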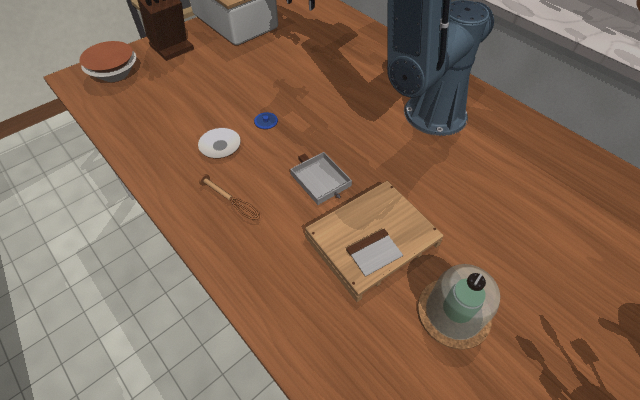

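View pics/side0.png

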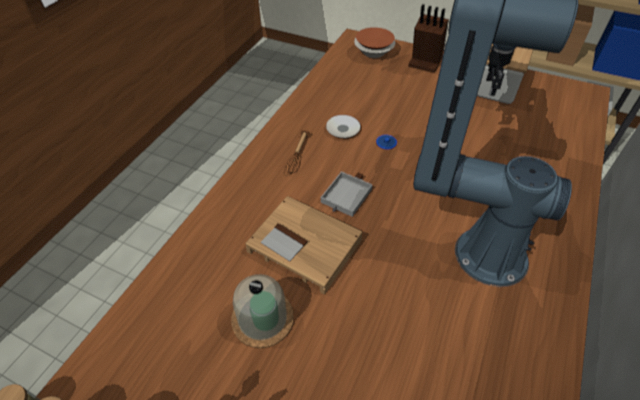

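View pics/wrist0.png

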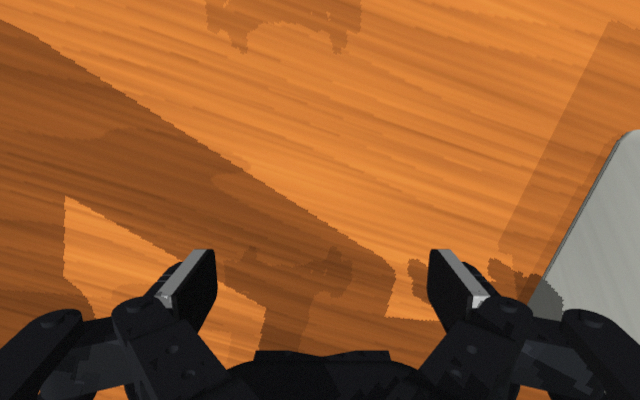

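Scene view: lid at about (265,120), tray (320,178), board (373,237), dome (460,305), whisk (230,200). Side view: lid (387,142), tray (347,194), board (304,242). Now crops for corners.

```bash
cat > h.py <<'E'
import numpy as np,cv2
from bench import get_obs,camera
from scipy.spatial.transform import Rotation as R
def ray(c,u,v):
    w,x,y,z=c["attitude"]
    d=R.from_quat([x,y,z,w]).as_matrix()@np.array([(u-c["cx"])/c["fx"],(v-c["cy"])/c["fy"],1.])
    return np.array(c["eye"]),d/np.linalg.norm(d)
def plane(c,u,v,z):
    e,d=ray(c,u,v);return e+d*(z-e[2])/d[2]
def proj(c,p):
    w,x,y,z=c["attitude"]
    q=R.from_quat([x,y,z,w]).as_matrix().T@(np.array(p)-c["eye"])
    return c["fx"]*q[0]/q[2]+c["cx"],c["fy"]*q[1]/q[2]+c["cy"]
def blue(f,mn=20):
    h=cv2.cvtColor(f,cv2.COLOR_RGB2HSV)
    return cv2.inRange(h,(105,150,50),(130,255,255))
E
python3 - <<'E'
from h import *
for n,(x,y,w,hh) in {"scene":(230,95,230,210),"side":(230,115,190,180)}.items():
    c=camera(n);f=c["frame"]
    m=blue(f); k,l,s,ce=cv2.connectedComponentsWithStats(m)
    for i in range(1,k):
        if s[i,4]>20 and x<ce[i][0]<x+w: print(n,s[i],ce[i],plane(c,*ce[i],0.006))
    cr=f[y:y+hh,x:x+w];r=3 if n=="side" else 2.8
    cr=cv2.resize(cr,None,fx=r,fy=r,interpolation=cv2.INTER_CUBIC)[:600,:800]
    cv2.imwrite(f"pics/{n}crop.png",cr[:,:,::-1]);print(cr.shape)
E
```

```text
scene [255 113  22  16 106] [265.59433962 121.36792453] [ 0.50056689 -0.36807048  0.006     ]
scene [263 115   6   6  27] [265.37037037 117.37037037] [ 0.4885992  -0.38546693  0.006     ]
(588, 644, 3)
side [377 136  19  13 198] [386.07070707 141.75252525] [ 0.49205098 -0.3670528   0.006     ]
(540, 570, 3)
```

View pics/scenecrop.png

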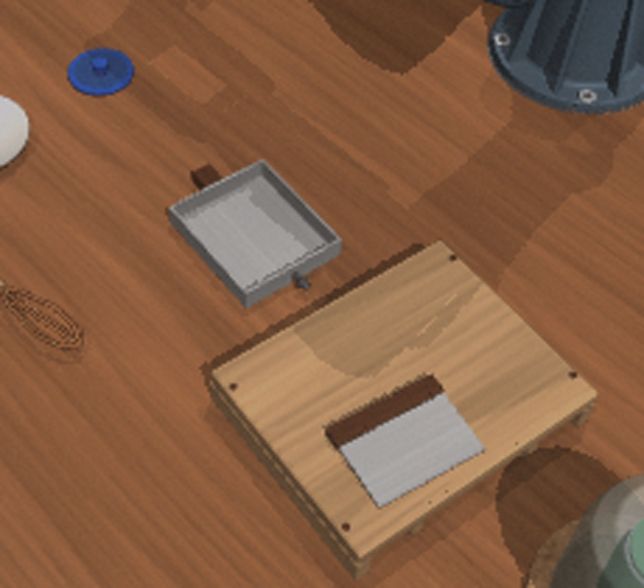

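View pics/sidecrop.png

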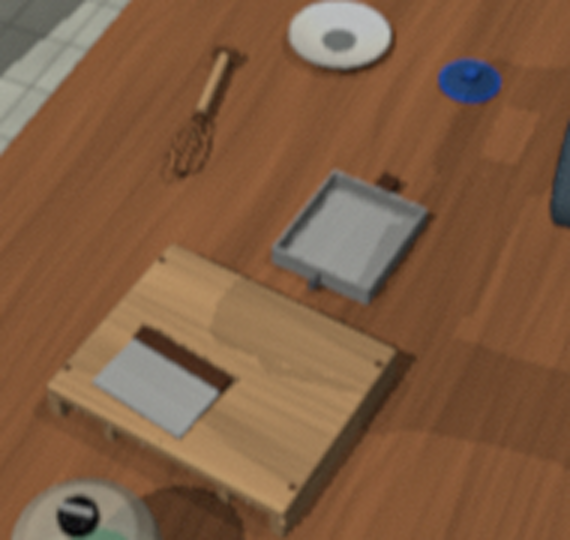

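```bash
python3 - <<'E'
from h import *
C={n:camera(n) for n in("scene","side")}
tf={"scene":lambda u,v:(u/2.8+230-.3,v/2.8+95-.3),"side":lambda u,v:(u/3+230-.3,v/3+115-.3)}
# order: x-,y? listed consistently (same physical order)
B={"scene":[(209,375),(440,241),(597,395),(360,555)],"side":[(175,246),(399,350),(283,518),(50,384)]}
T={"scene":[(169,210),(262,160),(341,241),(247,294)],"side":[(338,172),(429,214),(368,293),(274,252)]}
for nm,D,z,dx,dy in(("board",B,.052,.24,.30),("tray",T,.027,.15,.13)):
    mod=np.array([(-dx/2,dy/2),(-dx/2,-dy/2),(dx/2,-dy/2),(dx/2,dy/2)])
    for n in D:
        P=np.array([plane(C[n],*tf[n](*p),z)[:2] for p in D[n]])
        cen=P.mean(0);Q=P-cen
        H=mod.T@Q;a=np.arctan2(H[0,1]-H[1,0],H[0,0]+H[1,1])
        Rm=np.array([[np.cos(a),-np.sin(a)],[np.sin(a),np.cos(a)]])
        print(nm,n,"cen",cen.round(4),"yaw",a.round(4),"sides",np.linalg.norm(P-np.roll(P,-1,0),axis=1).round(4),"resid mm",((Q-mod@Rm.T)*1e3).round(1).tolist())
E
```

```text
board scene cen [0.5694 0.2258] yaw -1.7016 sides [0.2989 0.2359 0.2927 0.2334] resid mm [[-27.9, -232.4], [-27.6, -239.0], [31.1, 233.3], [24.4, 238.1]]
board side cen [0.5607 0.2291] yaw -1.6958 sides [0.2933 0.2435 0.2973 0.2329] resid mm [[-32.2, -233.8], [-26.2, -240.8], [30.8, 239.3], [27.6, 235.3]]
tray scene cen [ 0.5299 -0.0391] yaw 1.4821 sides [0.1308 0.1498 0.127  0.1472] resid mm [[129.7, -10.4], [-130.1, 12.0], [-127.7, 11.5], [128.1, -13.1]]
tray side cen [ 0.5219 -0.0333] yaw 1.4474 sides [0.1291 0.1464 0.125  0.1539] resid mm [[128.7, -17.6], [-128.1, 17.3], [-127.1, 13.6], [126.5, -13.4]]
```

```bash
cat > m.py <<'E'
from h import *
def fit(P,dx,dy):
    mod=np.array([(-dx/2,-dy/2),(-dx/2,dy/2),(dx/2,dy/2),(dx/2,-dy/2)])
    P=np.array(P);cen=P.mean(0);Q=P-cen
    H=mod.T@Q;a=np.arctan2(H[0,1]-H[1,0],H[0,0]+H[1,1])
    Rm=np.array([[np.cos(a),-np.sin(a)],[np.sin(a),np.cos(a)]])
    return cen,a,(Q-mod@Rm.T)*1e3
E
python3 - <<'E'
from m import *
C={n:camera(n) for n in("scene","side")}
tf={"scene":lambda u,v:(u/2.8+230-.3,v/2.8+95-.3),"side":lambda u,v:(u/3+230-.3,v/3+115-.3)}
B={"scene":[(209,375),(440,241),(597,395),(360,555)],"side":[(175,246),(399,350),(283,518),(50,384)]}
T={"scene":[(169,210),(262,160),(341,241),(247,294)],"side":[(338,172),(429,214),(368,293),(274,252)]}
for nm,D,z,dx,dy in(("board",B,.052,.24,.30),("tray",T,.027,.15,.13)):
    for n in D:
        P=[plane(C[n],*tf[n](*p),z)[:2] for p in D[n]]
        print(nm,n,*[x.round(4).tolist() for x in fit(P,dx,dy)])
# lid
for n,k in(("scene",(100,65)),("side",(472,73))):
    print(n,"knobtop",plane(C[n],*tf[n](*k),.02).round(4))
for n,k in(("scene",(204,176)),("side",(389,183))):
    print(n,"grip top",plane(C[n],*tf[n](*k),.024).round(4))
for n,k in(("scene",(304,284)),("side",(315,286))):
    print(n,"strike",plane(C[n],*tf[n](*k),.014).round(4))
E
```

```text
board scene [0.5694, 0.2258] 1.4614 [[0.4524, 2.6913], [1.5639, 2.4573], [2.7656, -1.7723], [-4.7819, -3.3763]]
board side [0.5607, 0.2291] 1.4498 [[-2.814, 3.8222], [3.295, -2.0443], [1.4765, 1.6761], [-1.9575, -3.454]]
tray scene [0.5299, -0.0391] 1.4783 [[0.5424, 1.3366], [-0.3336, 0.1633], [1.4534, -0.1868], [-1.6622, -1.3131]]
tray side [0.5219, -0.0333] 1.452 [[-0.7272, -1.8377], [0.6123, 1.6682], [2.3193, -2.1272], [-2.2044, 2.2967]]
scene knobtop [ 0.4986 -0.3694  0.02  ]
side knobtop [ 0.4901 -0.3686  0.02  ]
scene grip top [ 0.5236 -0.1347  0.024 ]
side grip top [ 0.5131 -0.1291  0.024 ]
scene strike [0.5379 0.0514 0.014 ]
side strike [0.5321 0.053  0.014 ]
```

Emit:
{"name": "drive_tool", "arguments": {
  "deltas": [
    [[0.02,0.008,0],0.1],
    [[0.035,0.014,-0.004],0.13],
    [[0.038,0.015,-0.004],0.14],
    [[0.038,0.015,-0.004],0.14],
    [[0.038,0.015,-0.004],0.14],
    [[0.038,0.015,-0.004],0.14],
    [[0.038,0.015,-0.004],0.14],
    [[0.035,0.014,-0.004],0.13],
    [[0.025,0.01,0],0.07],
    [[0,0,0],0]
  ],
  "gripper": 0.5
}}

```text
time_s: 1.45
eef_pos: [0.4961, -0.4195, 0.2028]
eef_rot: [0.002, 0.734, 0.679, 0.001]
wrist_force: [-0.4, 0.1, -0.0]
opening: 0.5
```

```bash
cat > w.py <<'E'
from h import *
import sys
o=get_obs();print(o["time_s"],o["eef_pos"].round(4),"hx",2*np.arctan2(o["eef_rot"][2],o["eef_rot"][1]),"q",o["q"].round(2),"F",o["wrist_force"].round(1),"op",round(o["opening"],3))
c=camera("wrist");cv2.imwrite(f"pics/{sys.argv[1]}.png",c["frame"][:,:,::-1])
import pickle;pickle.dump(c,open("wc.pkl","wb"))
m=blue(c["frame"]); k,l,s,ce=cv2.connectedComponentsWithStats(m)
for i in range(1,k):
    if s[i,4]>300: print(s[i],ce[i],plane(c,*ce[i],0.006))
E
python3 w.py w1
```

```text
1.45 [ 0.4961 -0.4195  0.2028] hx 1.4934949252648744 q [-0.88  0.36  1.44  0.    1.34 -0.81] F [-0.4  0.1 -0. ] op 0.5
[ 272   75   88   90 6174] [315.08147068 119.22319404] [ 0.4943645  -0.37091641  0.006     ]
```

View pics/w1.png

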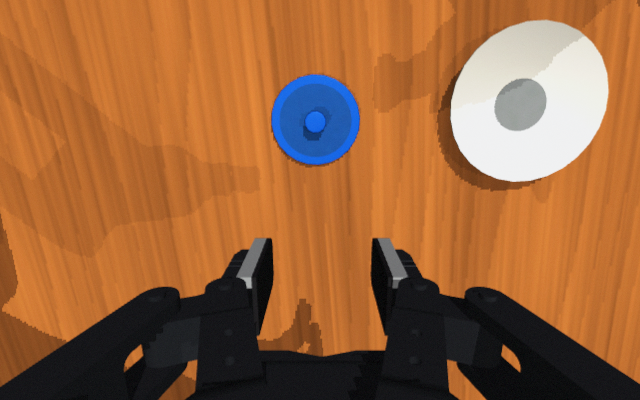

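Wrist view: lid disc centred at (315,119), knob (315,121), between the jaws' column; it agrees with the average of the two fixed cameras. Descending.

Emit:
{"name": "drive_tool", "arguments": {
  "deltas": [
    [[-0.001,0.025,-0.02],0],
    [[-0.001,0.025,-0.035],0],
    [[0,0,-0.04],0],
    [[0,0,-0.035],0],
    [[0,0,-0.02],0],
    [[0,0,0],0]
  ]
}}

```text
time_s: 2.1
eef_pos: [0.4868, -0.3732, 0.0508]
eef_rot: [0.004, 0.739, 0.673, -0.001]
wrist_force: [-0.6, -0.1, -0.1]
opening: 0.503
```

```bash
python3 w.py w2
```

```text
2.1 [ 0.4868 -0.3732  0.0508] hx 1.4776033364571848 q [-0.85  0.47  1.63 -0.    1.03 -0.75] F [-0.6 -0.1 -0.1] op 0.503
[  261   145   148   140 15546] [332.70635533 213.00186543] [ 0.49369045 -0.36895231  0.006     ]
```

View pics/w2.png

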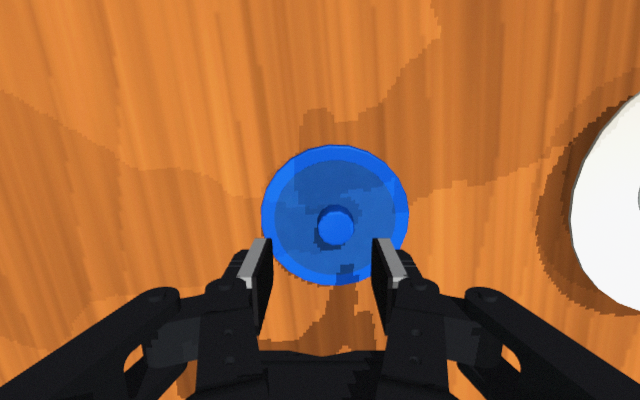

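```bash
python3 -c "
from h import *;import pickle
c=pickle.load(open('wc.pkl','rb'));print(plane(c,335.5,228,.02),plane(c,335,215,.006))"
```

```text
[ 0.4943782  -0.37266336  0.02      ] [ 0.49487817 -0.37025598  0.006     ]
```

Emit:
{"name": "drive_tool", "arguments": {
  "deltas": [
    [[0.007,0.004,0],0],
    [[0,0,-0.015],0],
    [[0,0,-0.01],0],
    [[0,0,0],0]
  ]
}}

```text
time_s: 2.55
eef_pos: [0.4966, -0.3737, 0.031]
eef_rot: [0.01, 0.74, 0.672, -0.002]
wrist_force: [-0.8, -0.0, -0.7]
opening: 0.502
```

Emit:
{"name": "drive_tool", "arguments": {
  "deltas": [
    [[-0.002,0.003,-0.008],0],
    [[0,0,-0.008],0],
    [[0,0,-0.006],0],
    [[0,0,0],0]
  ]
}}

```text
time_s: 2.95
eef_pos: [0.4946, -0.3705, 0.0074]
eef_rot: [0.01, 0.74, 0.672, -0.002]
wrist_force: [0.1, -0.4, -0.1]
opening: 0.501
```

```bash
python3 w.py w3
```

```text
2.95 [ 0.4946 -0.3705  0.0074] hx 1.474883804353561 q [-0.83  0.54  1.63 -0.    0.95 -0.73] F [ 0.1 -0.4 -0.1] op 0.501
[  229   166   186   172 20339] [321.26348395 246.93087172] [ 0.49487279 -0.36698157  0.006     ]
```

View pics/w3.png

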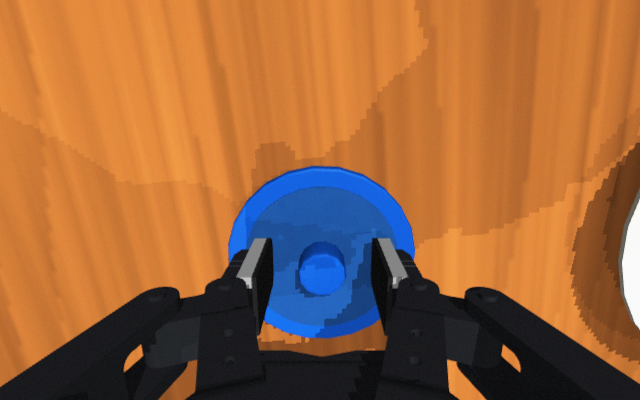

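Knob sits centred between the pads; closing.

Emit:
{"name": "drive_tool", "arguments": {
  "deltas": [
    [[0,0,0],0],
    [[0,0,0],0],
    [[0,0,0],0],
    [[0,0,0],0],
    [[0,0,0],0],
    [[0,0,0],0]
  ],
  "gripper": 0.0
}}

```text
time_s: 3.6
eef_pos: [0.4953, -0.3713, 0.0089]
eef_rot: [0.011, 0.74, 0.672, -0.002]
wrist_force: [-0.3, -0.8, -1.0]
opening: 0.198
```

Emit:
{"name": "drive_tool", "arguments": {
  "deltas": [
    [[0,0,0.01],0],
    [[0,0,0.02],0],
    [[0,0,0.03],0],
    [[0,0,0.03],0],
    [[0,0,0.02],0],
    [[0,0,0],0]
  ]
}}

```text
time_s: 4.2
eef_pos: [0.4944, -0.3703, 0.1249]
eef_rot: [0.01, 0.74, 0.672, -0.002]
wrist_force: [1.2, 0.0, -1.9]
opening: 0.201
```

```bash
python3 w.py w4
```

```text
4.2 [ 0.4944 -0.3703  0.1249] hx 1.474864011125926 q [-0.83  0.37  1.6  -0.    1.15 -0.74] F [ 1.2  0.  -1.9] op 0.201
[  229   165   185   171 17518] [321.06673136 236.02420368] [ 0.49168379 -0.4107711   0.006     ]
```

View pics/w4.png

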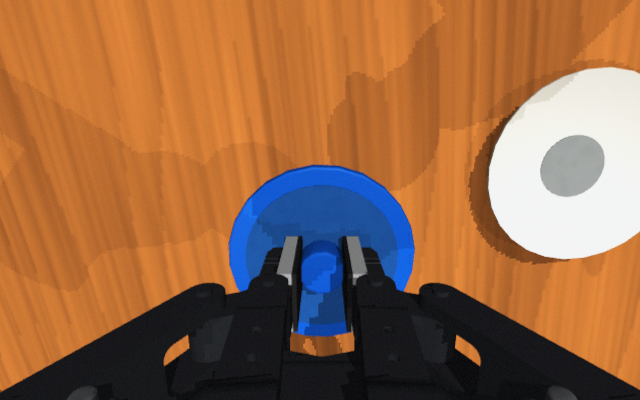

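Lid held level by its knob (fingers at (320,265)). Moving to look down on the tray.

Emit:
{"name": "drive_tool", "arguments": {
  "deltas": [
    [[0.001,0.015,0.01],0],
    [[0.002,0.03,0.015],0],
    [[0.003,0.035,0.015],0],
    [[0.003,0.035,0.015],0],
    [[0.003,0.035,0.015],0],
    [[0.003,0.035,0.005],0],
    [[0.003,0.03,0],0],
    [[0.002,0.02,0],0],
    [[0,0.01,0],0],
    [[0,0,0],0]
  ]
}}

```text
time_s: 5.25
eef_pos: [0.506, -0.1125, 0.1866]
eef_rot: [-0.001, 0.741, 0.671, -0.004]
wrist_force: [0.7, -0.6, -1.2]
opening: 0.198
```

```bash
python3 w.py w5
```

```text
5.25 [ 0.506  -0.1125  0.1866] hx 1.471632676184956 q [-0.44  0.1   1.79 -0.01  1.25 -0.34] F [ 0.7 -0.6 -1.2] op 0.198
[  229   165   185   171 17519] [321.10885325 236.04549346] [ 0.49819226 -0.17602094  0.006     ]
```

View pics/w5.png

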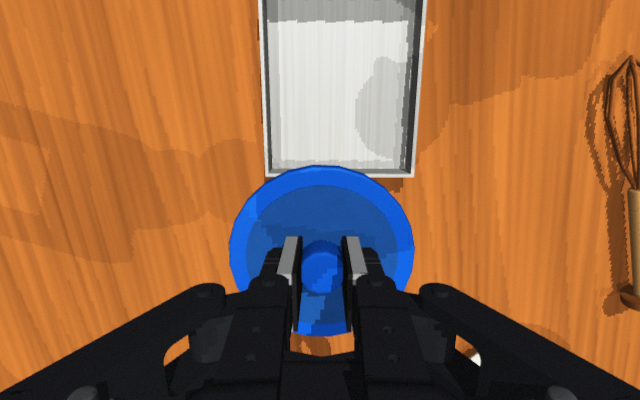

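```bash
python3 -c "
from h import *;import pickle
c=pickle.load(open('wc.pkl','rb'));
P=[plane(c,*p,.027)[:2] for p in[(266,177),(414,177),(259,1),(427,1)]]
print(np.round(P,4)); P=np.array(P)
d=(P[2:]-P[:2]);print(np.arctan2(d[:,1],d[:,0]),np.linalg.norm(P[0]-P[1]),np.linalg.norm(P[2]-P[3]))
e=P[1]-P[0];a=np.arctan2(e[1],e[0])+np.pi/2;print(a)
for a in(a,1.465):print((P[0]+P[1])/2+.075*np.array([np.cos(a),np.sin(a)]))
"
```

```text
[[ 0.4564 -0.1074]
 [ 0.5859 -0.12  ]
 [ 0.4706  0.0314]
 [ 0.5999  0.0185]]
[1.46905558 1.46993596] 0.13013688569096224 0.13001315442251624
1.473678971918229
[ 0.52842357 -0.03908392]
[ 0.52907114 -0.03914984]
```

Wrist view: tray's near rim at (266..414,177) measures 130 mm wide, yaw 1.471, centre (0.5285, -0.039). Moving the lid over it.

Emit:
{"name": "drive_tool", "arguments": {
  "deltas": [
    [[0.005,0.015,-0.01],0],
    [[0.006,0.02,-0.025],0],
    [[0.006,0.02,-0.025],0],
    [[0.004,0.014,-0.025],0],
    [[0.002,0.005,-0.015],0],
    [[0,0,0],0]
  ]
}}

```text
time_s: 5.9
eef_pos: [0.53, -0.0454, 0.0818]
eef_rot: [0.001, 0.744, 0.668, -0.005]
wrist_force: [-0.3, -0.4, -0.0]
opening: 0.2
```

```bash
python3 w.py w6
```

```text
5.9 [ 0.53   -0.0454  0.0818] hx 1.4622092193145038 q [-0.3   0.28  1.82 -0.01  1.04 -0.19] F [-0.3 -0.4 -0. ] op 0.2
[  229   165   186   172 17605] [321.27560352 236.20863391] [ 0.52701323 -0.06713223  0.006     ]
```

View pics/w6.png

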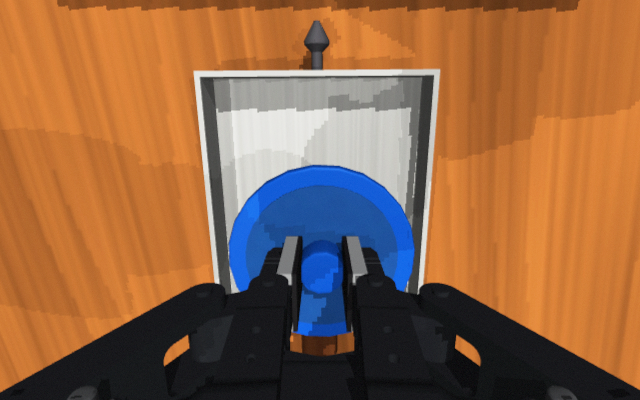

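Emit:
{"name": "drive_tool", "arguments": {
  "deltas": [
    [[-0.001,0.004,-0.01],0],
    [[0,0.003,-0.02],0],
    [[0,0,-0.015],0],
    [[0,0,-0.01],0],
    [[0,0,0],0]
  ]
}}

```text
time_s: 6.45
eef_pos: [0.5325, -0.0435, 0.029]
eef_rot: [0.005, 0.746, 0.666, -0.003]
wrist_force: [-0.3, -0.1, -1.7]
opening: 0.2
```

Emit:
{"name": "drive_tool", "arguments": {
  "deltas": [
    [[-0.003,0.004,-0.006],0.005],
    [[0,0.001,-0.005],0],
    [[0,0,-0.003],0],
    [[0,0,0],0]
  ]
}}

```text
time_s: 6.85
eef_pos: [0.5307, -0.039, 0.0159]
eef_rot: [0.007, 0.745, 0.667, -0.002]
wrist_force: [0.4, -0.3, -1.5]
opening: 0.202
```

```bash
python3 w.py w7
```

```text
6.85 [ 0.5307 -0.039   0.0159] hx 1.461619279305776 q [-0.29  0.38  1.85 -0.01  0.9  -0.17] F [ 0.4 -0.3 -1.5] op 0.202
[  229   165   185   171 17542] [321.10700034 236.07159959] [ 0.53117484 -0.03381205  0.006     ]
```

View pics/w7.png

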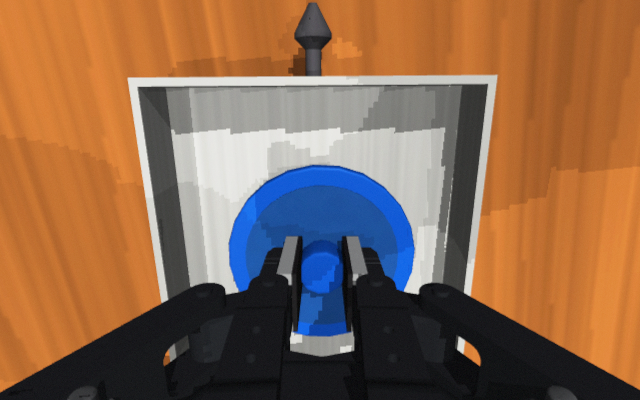

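Emit:
{"name": "drive_tool", "arguments": {
  "deltas": [
    [[0,0,-0.003],0],
    [[0,0,-0.001],0],
    [[0,0,0],0]
  ]
}}

```text
time_s: 7.2
eef_pos: [0.5316, -0.0392, 0.0125]
eef_rot: [0.008, 0.745, 0.667, -0.002]
wrist_force: [0.2, -0.2, -0.2]
opening: 0.2
```

Emit:
{"name": "drive_tool", "arguments": {
  "deltas": [
    [[0,0,0],0],
    [[0,0,0],0],
    [[0,0,0],0],
    [[0,0,0],0]
  ],
  "gripper": 0.45
}}

```text
time_s: 7.6
eef_pos: [0.5322, -0.0394, 0.0131]
eef_rot: [0.008, 0.745, 0.668, -0.001]
wrist_force: [-1.0, -0.5, -0.1]
opening: 0.448
```

Emit:
{"name": "drive_tool", "arguments": {
  "deltas": [
    [[0,0,0.01],0],
    [[0,0,0.02],0],
    [[0,-0.01,0.03],0],
    [[0,-0.02,0.03],0],
    [[0,-0.02,0.02],0],
    [[0,-0.02,0],0],
    [[0,0,0],0]
  ]
}}

```text
time_s: 8.3
eef_pos: [0.5316, -0.1111, 0.132]
eef_rot: [0.009, 0.744, 0.668, -0.001]
wrist_force: [-0.5, 0.9, -0.5]
opening: 0.449
```

```bash
python3 w.py w8
```

```text
8.3 [ 0.5316 -0.1111  0.132 ] hx 1.464069701326434 q [-0.42  0.21  1.78 -0.01  1.13 -0.31] F [-0.5  0.9 -0.5] op 0.449
[  252    30   115   120 10812] [308.8109508   89.85044395] [ 0.53146016 -0.03880896  0.006     ]
```

View pics/w8.png

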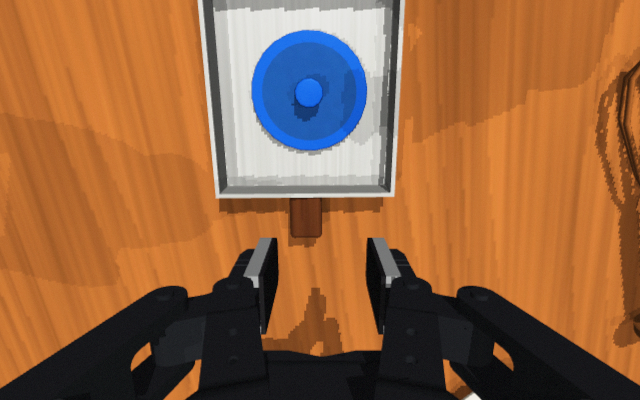

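Lid lies flat in the tray's middle (309,90). Grip at (306,218). Measuring it and re-checking the tray.

```bash
python3 -c "
from h import *;import pickle
c=pickle.load(open('wc.pkl','rb'));
for p,z in[((216,197),.027),((394,196),.027),((202,1),.027),((406,1),.027),((291.5,236),.024),((321,236),.024)]: print(p,plane(c,*p,z).round(4))
"
```

```text
(216, 197) [ 0.4559 -0.1064  0.027 ]
(394, 196) [ 0.5855 -0.1199  0.027 ]
(202, 1) [0.4713 0.0213 0.027 ]
(406, 1) [0.5994 0.008  0.027 ]
(291.5, 236) [ 0.5063 -0.1441  0.024 ]
(321, 236) [ 0.5287 -0.1466  0.024 ]
```

Emit:
{"name": "drive_tool", "arguments": {
  "deltas": [
    [[-0.007,-0.012,-0.02],0],
    [[-0.006,-0.012,-0.03],0],
    [[0,0,-0.025],0],
    [[0,0,-0.015],0],
    [[0,0,0],0]
  ]
}}

```text
time_s: 8.85
eef_pos: [0.518, -0.1303, 0.0404]
eef_rot: [0.009, 0.743, 0.669, 0.0]
wrist_force: [-0.4, 1.1, -0.5]
opening: 0.449
```

```bash
python3 w.py w9
```

```text
8.85 [ 0.518  -0.1303  0.0404] hx 1.4658548107137093 q [-0.46  0.34  1.85 -0.01  0.94 -0.36] F [-0.4  1.1 -0.5] op 0.449
[  239     0   182   137 20926] [328.91646755  60.17824716] [ 0.53076432 -0.04675151  0.006     ]
```

View pics/w9.png

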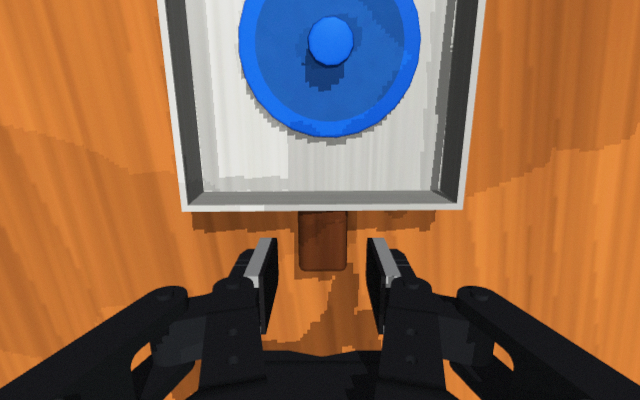

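Emit:
{"name": "drive_tool", "arguments": {
  "deltas": [
    [[0,-0.004,-0.01],0],
    [[0,0,-0.01],0],
    [[0,0,-0.007],0],
    [[0,0,-0.004],0],
    [[0,0,0],0]
  ]
}}

```text
time_s: 9.4
eef_pos: [0.5207, -0.1343, 0.0105]
eef_rot: [0.011, 0.743, 0.67, 0.001]
wrist_force: [0.1, -0.1, -0.5]
opening: 0.45
```

```bash
python3 w.py w10
```

```text
9.4 [ 0.5207 -0.1343  0.0105] hx 1.4676129778318219 q [-0.47  0.4   1.85 -0.01  0.87 -0.36] F [ 0.1 -0.1 -0.5] op 0.45
[  212     0   224   137 24632] [323.70688535  58.12577135] [ 0.53012579 -0.05232554  0.006     ]
```

View pics/w10.png

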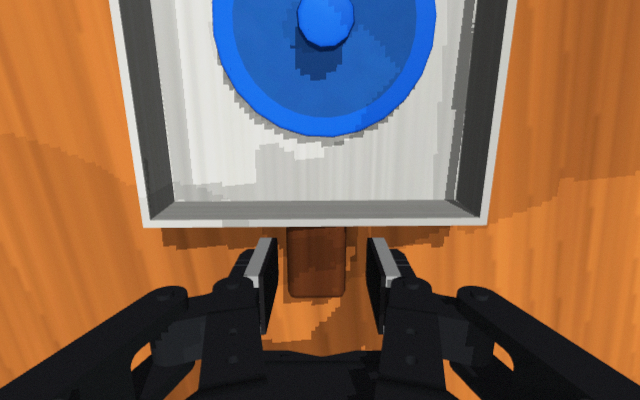

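Emit:
{"name": "drive_tool", "arguments": {
  "deltas": [
    [[-0.001,0,-0.003],0],
    [[0,0,0],0],
    [[0,0,0],0],
    [[0,0,0],0],
    [[0,0,0],0]
  ],
  "gripper": 0.0
}}

```text
time_s: 9.95
eef_pos: [0.52, -0.1348, 0.0083]
eef_rot: [0.012, 0.743, 0.67, 0.001]
wrist_force: [0.5, -0.3, -0.3]
opening: 0.263
```

```bash
python3 - <<'E'
from m import *
o=get_obs();print(o["eef_pos"],o["wrist_force"],o["opening"])
for n,(x,y,w,hh) in {"scene":(270,130,190,180),"side":(230,160,160,150)}.items():
    c=camera(n);f=c["frame"]
    r=4 if n=="side" else 3.3
    cr=cv2.resize(f[y:y+hh,x:x+w],None,fx=r,fy=r,interpolation=cv2.INTER_CUBIC)[:600,:800]
    cv2.imwrite(f"pics/{n}c2.png",cr[:,:,::-1])
E
```

```text
[ 0.5199878  -0.13482626  0.00825663] [ 0.54433717 -0.3170988  -0.32006112] 0.26303364956264436
```

View pics/scenec2.png

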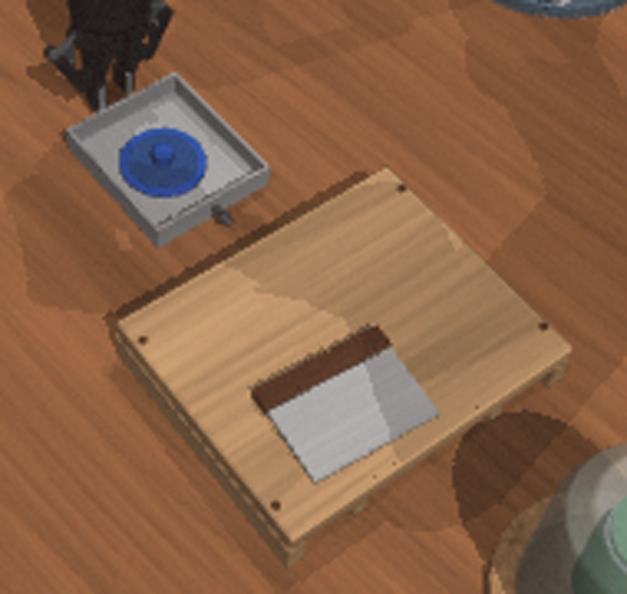

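View pics/sidec2.png

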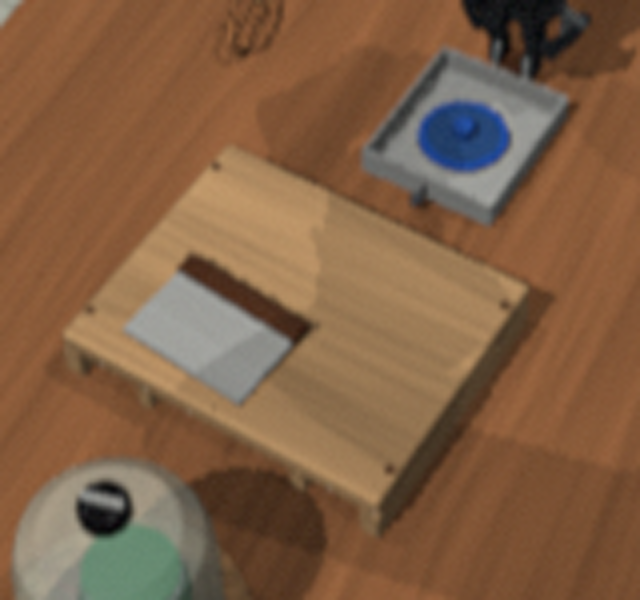

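```bash
python3 - <<'E'
from m import *
C={n:camera(n) for n in("scene","side")}
tf={"scene":lambda u,v:((u+.5)/3.3+270-.5,(v+.5)/3.3+130-.5),"side":lambda u,v:((u+.5)/4+230-.5,(v+.5)/4+160-.5)}
B={"scene":[(117,323),(388,168),(572,346),(289,541)],"side":[(232,147),(528,287),(377,507),(64,334)]}
T={"scene":[(67,132),(174,74),(270,169),(158,234)],"side":[(444,50),(571,99),(491,213),(364,154)]}
S={}
for nm,D,z,dx,dy in(("board",B,.052,.24,.30),("tray",T,.027,.15,.13)):
    for n in D:
        P=[plane(C[n],*tf[n](*p),z)[:2] for p in D[n]]
        r=fit(P,dx,dy);S[nm,n]=r
        P=np.array(P);e=P[1]-P[0];print(nm,n,*[x.round(4).tolist() for x in r],"front edge yaw",np.arctan2(e[1],e[0])+np.pi/2)
for n in C:
    d=S["board",n][0]-S["tray",n][0];a=S["board",n][1];print(n,d,"along,lat in board frame of tray:",-d@[np.cos(a),np.sin(a)],-d@[-np.sin(a),np.cos(a)], "at 1.46",-d@[np.cos(1.46),np.sin(1.46)],-d@[-np.sin(1.46),np.cos(1.46)])
E
```

```text
board scene [0.568, 0.2247] 1.4579 [[-1.5701, 2.8056], [1.8319, 3.1048], [0.2873, -3.6715], [-0.5492, -2.2389]] front edge yaw 4.5972189977318845
board side [0.5627, 0.2292] 1.4543 [[-3.4946, 2.3877], [3.9318, 0.1001], [1.8459, -0.6596], [-2.2831, -1.8282]] front edge yaw 4.600683247593766
tray scene [0.5315, -0.039] 1.482 [[-1.2093, 0.6533], [0.7397, -0.7997], [0.4791, 0.1644], [-0.0095, -0.0181]] front edge yaw 4.633591955543028
tray side [0.5247, -0.0343] 1.4798 [[-0.095, 0.6988], [-0.0907, -2.5589], [0.866, 2.4697], [-0.6802, -0.6096]] front edge yaw 4.646351332833541
scene [0.03649828 0.26373491] along,lat in board frame of tray: -0.26616760329228606 0.006559840556413163 at 1.46 -0.26615338524911514 0.007113372682592524
side [0.03805848 0.26343114] along,lat in board frame of tray: -0.26606944878714534 0.007173700247193108 at 1.46 -0.26602399401005644 0.008697595303841288
```

Emit:
{"name": "drive_tool", "arguments": {
  "deltas": [
    [[0.002,0.006,0],-0.004],
    [[0.003,0.01,0],-0.006],
    [[0.003,0.01,0],-0.005],
    [[0.003,0.01,0],0],
    [[0.001,0.008,0],0],
    [[0,0,0],0]
  ]
}}

```text
time_s: 10.75
eef_pos: [0.5328, -0.0866, 0.0083]
eef_rot: [0.012, 0.748, 0.664, 0.001]
wrist_force: [0.2, -1.7, -0.5]
opening: 0.267
```

```bash
python3 w.py w11
```

```text
10.75 [ 0.5328 -0.0866  0.0083] hx 1.452553779885053 q [-0.38  0.41  1.84 -0.01  0.87 -0.25] F [ 0.2 -1.7 -0.5] op 0.267
[  214     0   228   136 24783] [326.96485494  57.60682726] [ 0.5446434  -0.00493672  0.006     ]
```

View pics/w11.png

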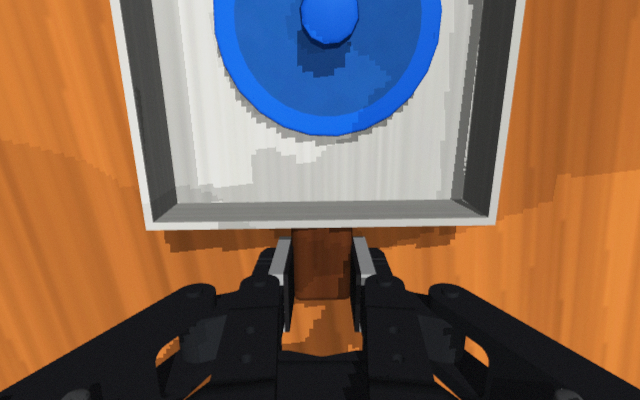

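```bash
python3 - <<'E'
from m import *
import pickle
c=pickle.load(open('wc.pkl','rb'))
a,b=[plane(c,*p,.027)[:2] for p in((147,230),(497,224))];e=b-a
print(a,b,np.linalg.norm(e),"yaw",np.arctan2(e[1],e[0])+np.pi/2)
for n,(x,y,w,hh) in {"scene":(270,130,190,180),"side":(230,160,160,150)}.items():
    c=camera(n);f=c["frame"]
    r=4 if n=="side" else 3.3
    cr=cv2.resize(f[y:y+hh,x:x+w],None,fx=r,fy=r,interpolation=cv2.INTER_CUBIC)[:600,:800]
    cv2.imwrite(f"pics/{n}c3.png",cr[:,:,::-1])
E
```

```text
[ 0.4700252 -0.0589385] [ 0.60118339 -0.07293087] 0.1319024580550106 yaw 1.4645151720391418
```

View pics/scenec3.png

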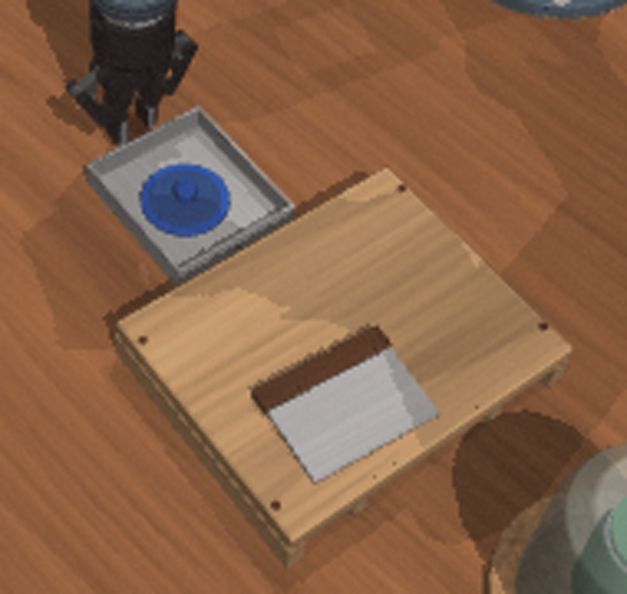

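View pics/sidec3.png

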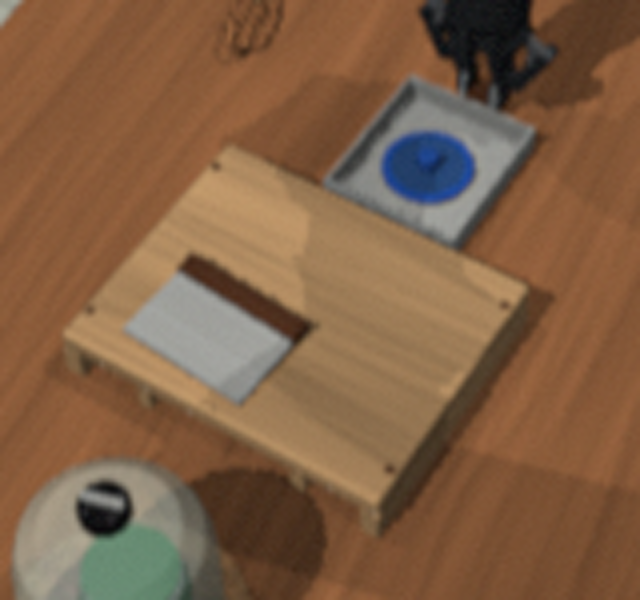

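```bash
python3 - <<'E'
from m import *
C={n:camera(n) for n in("scene","side")}
tf={"scene":lambda u,v:((u+.5)/3.3+270-.5,(v+.5)/3.3+130-.5),"side":lambda u,v:((u+.5)/4+230-.5,(v+.5)/4+160-.5)}
B={"scene":[(117,323),(388,168),(572,346),(289,541)],"side":[(232,147),(528,287),(377,507),(64,334)]}
T={"scene":[(86,170),(197,109)],"side":[(414,78),(537,129)]}
mid=np.array([.5356,-.0659])
for n in C:
    P=[plane(C[n],*tf[n](*p),.052)[:2] for p in B[n]]
    cen,a,_=fit(P,.24,.30)
    Q=np.array([plane(C[n],*tf[n](*p),.027)[:2] for p in T[n]]);bias=Q.mean(0)-mid
    bc=cen-bias
    tc=mid+.075*np.array([np.cos(1.4645),np.sin(1.4645)])
    a=1.457;d=tc-bc
    print(n,bias,bc,np.linalg.norm(Q[0]-Q[1]),"along",d@[np.cos(a),np.sin(a)],"lat",d@[-np.sin(a),np.cos(a)])
E
```

```text
scene [0.004086   0.00104009] [0.56392395 0.22370836] 0.13007680235716648 along -0.21595354131591463 lat -0.004182037243105053
side [-0.00524201  0.00189638] [0.56796959 0.22728077] 0.12615344993258656 along -0.21996223143476193 lat -0.0005682150461788632
```

Emit:
{"name": "drive_tool", "arguments": {
  "deltas": [
    [[-0.001,0.006,0],-0.004],
    [[0,0.007,0],-0.003],
    [[0.001,0.007,0],0],
    [[0.001,0.006,0],0],
    [[0,0,0],0]
  ]
}}

```text
time_s: 11.5
eef_pos: [0.5334, -0.0617, 0.0083]
eef_rot: [0.012, 0.751, 0.66, 0.0]
wrist_force: [0.3, 0.2, -0.9]
opening: 0.263
```

Emit:
{"name": "drive_tool", "arguments": {
  "deltas": [
    [[0,0.006,0],0],
    [[0.001,0.006,0],0],
    [[0.001,0.006,0],0]
  ]
}}

```text
time_s: 11.8
eef_pos: [0.5356, -0.043, 0.0083]
eef_rot: [0.013, 0.751, 0.66, -0.0]
wrist_force: [-0.7, -2.5, -0.0]
opening: 0.264
```

Emit:
{"name": "drive_tool", "arguments": {
  "deltas": [
    [[0.001,0.005,0],0],
    [[0,0.005,0],0],
    [[0,0,0],0]
  ]
}}

```text
time_s: 12.1
eef_pos: [0.5368, -0.031, 0.0083]
eef_rot: [0.012, 0.751, 0.66, 0.0]
wrist_force: [-0.5, -0.8, -0.3]
opening: 0.264
```

Emit:
{"name": "drive_tool", "arguments": {
  "deltas": [
    [[0,0.004,0],0],
    [[0.001,0.005,0],0],
    [[0,0.005,0],0]
  ]
}}

```text
time_s: 12.4
eef_pos: [0.5379, -0.0167, 0.0083]
eef_rot: [0.013, 0.751, 0.66, 0.0]
wrist_force: [0.3, -1.1, -0.2]
opening: 0.265
```

Emit:
{"name": "drive_tool", "arguments": {
  "deltas": [
    [[0.001,0.004,0],0],
    [[0,0.005,0],0],
    [[0.001,0.005,0],0]
  ]
}}

```text
time_s: 12.7
eef_pos: [0.5399, -0.0015, 0.0083]
eef_rot: [0.013, 0.751, 0.66, -0.0]
wrist_force: [-0.4, -1.6, -1.2]
opening: 0.262
```

```bash
python3 w.py w12; python3 - <<'E'
from m import *
for n,(x,y,w,hh) in {"scene":(270,130,190,180),"side":(230,160,160,150)}.items():
    c=camera(n);f=c["frame"]
    r=4 if n=="side" else 3.3
    cr=cv2.resize(f[y:y+hh,x:x+w],None,fx=r,fy=r,interpolation=cv2.INTER_CUBIC)[:600,:800]
    cv2.imwrite(f"pics/{n}c4.png",cr[:,:,::-1])
E
```

```text
12.7 [ 0.5399 -0.0015  0.0083] hx 1.4411497385700827 q [-0.21  0.41  1.84 -0.02  0.87 -0.07] F [-0.4 -1.6 -1.2] op 0.262
[  213     0   229   136 24825] [326.718429    57.60052367] [0.55256385 0.08000804 0.006     ]
```

View pics/scenec4.png

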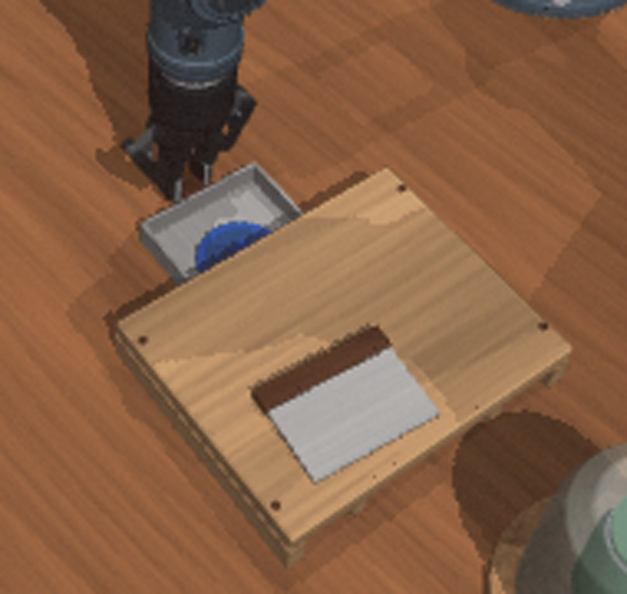

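View pics/w12.png

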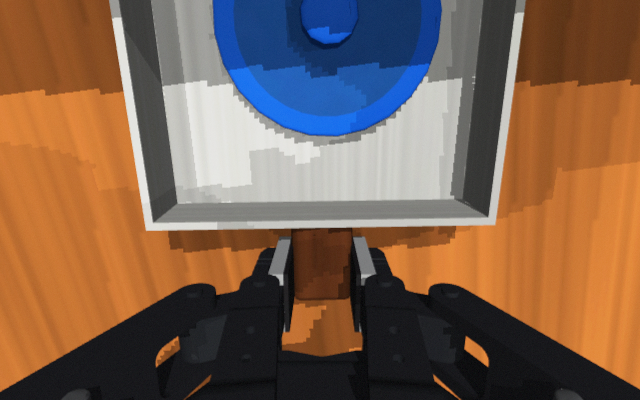

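Emit:
{"name": "drive_tool", "arguments": {
  "deltas": [
    [[0.0005,0.005,0],0],
    [[0.0005,0.005,0],0],
    [[0.0005,0.005,0],0]
  ]
}}

```text
time_s: 13.15
eef_pos: [0.5416, 0.0141, 0.0083]
eef_rot: [0.013, 0.751, 0.66, 0.0]
wrist_force: [0.1, -2.7, -0.6]
opening: 0.268
```

Emit:
{"name": "drive_tool", "arguments": {
  "deltas": [
    [[0.0005,0.005,0],0],
    [[0.0005,0.004,0],0]
  ]
}}

```text
time_s: 13.35
eef_pos: [0.5427, 0.0238, 0.0083]
eef_rot: [0.013, 0.751, 0.66, -0.0]
wrist_force: [0.6, -2.0, -1.2]
opening: 0.262
```

Emit:
{"name": "drive_tool", "arguments": {
  "deltas": [
    [[0.0005,0.004,0],0],
    [[0.0005,0.004,0],0]
  ]
}}

```text
time_s: 13.55
eef_pos: [0.5437, 0.0326, 0.0083]
eef_rot: [0.013, 0.751, 0.66, -0.0]
wrist_force: [0.3, -2.1, -0.1]
opening: 0.263
```

Emit:
{"name": "drive_tool", "arguments": {
  "deltas": [
    [[0.0002,0.002,0],0],
    [[0.0002,0.002,0],0]
  ]
}}

```text
time_s: 13.75
eef_pos: [0.5442, 0.0372, 0.0083]
eef_rot: [0.013, 0.751, 0.66, -0.0]
wrist_force: [0.5, -2.2, -0.2]
opening: 0.266
```

Emit:
{"name": "drive_tool", "arguments": {
  "deltas": [
    [[0.0002,0.002,0],0],
    [[0.0002,0.002,0],0]
  ]
}}

```text
time_s: 13.95
eef_pos: [0.5446, 0.0415, 0.0083]
eef_rot: [0.013, 0.751, 0.66, -0.0]
wrist_force: [-1.1, -2.2, -0.1]
opening: 0.266
```

Emit:
{"name": "drive_tool", "arguments": {
  "deltas": [
    [[0.0002,0.002,0],0],
    [[0.0002,0.002,0],0]
  ]
}}

```text
time_s: 14.15
eef_pos: [0.5451, 0.0457, 0.0083]
eef_rot: [0.013, 0.751, 0.66, -0.0]
wrist_force: [0.1, -2.2, -1.0]
opening: 0.265
```

Emit:
{"name": "drive_tool", "arguments": {
  "deltas": [
    [[0.0002,0.002,0],0],
    [[0.0002,0.002,0],0]
  ]
}}

```text
time_s: 14.35
eef_pos: [0.5455, 0.05, 0.0083]
eef_rot: [0.013, 0.751, 0.66, -0.0]
wrist_force: [-0.1, -1.9, -0.6]
opening: 0.262
```

Emit:
{"name": "drive_tool", "arguments": {
  "deltas": [
    [[0.0002,0.002,0],0],
    [[0.0002,0.002,0],0]
  ]
}}

```text
time_s: 14.55
eef_pos: [0.5459, 0.0543, 0.0083]
eef_rot: [0.013, 0.751, 0.66, -0.0]
wrist_force: [-0.9, -2.7, -0.0]
opening: 0.265
```

Emit:
{"name": "drive_tool", "arguments": {
  "deltas": [
    [[0.0002,0.002,0],0],
    [[0.0002,0.002,0],0]
  ]
}}

```text
time_s: 14.75
eef_pos: [0.5463, 0.0586, 0.0083]
eef_rot: [0.013, 0.751, 0.66, -0.0]
wrist_force: [-0.2, -3.1, -0.2]
opening: 0.268
```

Emit:
{"name": "drive_tool", "arguments": {
  "deltas": [
    [[0.0002,0.002,0],0],
    [[0.0002,0.002,0],0]
  ]
}}

```text
time_s: 14.95
eef_pos: [0.5467, 0.0621, 0.0083]
eef_rot: [0.013, 0.751, 0.66, -0.001]
wrist_force: [-1.0, -5.4, -1.1]
opening: 0.262
```

Resistance is rising at y≈0.060: the rollers. Going on in small steps.

Emit:
{"name": "drive_tool", "arguments": {
  "deltas": [
    [[0.0002,0.002,0],0]
  ]
}}

```text
time_s: 15.05
eef_pos: [0.5469, 0.0638, 0.0083]
eef_rot: [0.013, 0.751, 0.66, -0.001]
wrist_force: [-0.6, -3.4, -1.1]
opening: 0.266
```

Emit:
{"name": "drive_tool", "arguments": {
  "deltas": [
    [[0.0002,0.002,0],0]
  ]
}}

```text
time_s: 15.15
eef_pos: [0.5471, 0.0658, 0.0083]
eef_rot: [0.013, 0.751, 0.66, -0.001]
wrist_force: [-0.2, -1.8, 0.5]
opening: 0.265
```

Emit:
{"name": "drive_tool", "arguments": {
  "deltas": [
    [[0.0002,0.002,0],0]
  ]
}}

```text
time_s: 15.25
eef_pos: [0.5472, 0.0678, 0.0083]
eef_rot: [0.013, 0.751, 0.66, -0.001]
wrist_force: [-1.3, -2.9, -0.6]
opening: 0.263
```

Emit:
{"name": "drive_tool", "arguments": {
  "deltas": [
    [[0.0002,0.002,0],0]
  ]
}}

```text
time_s: 15.35
eef_pos: [0.5474, 0.0702, 0.0083]
eef_rot: [0.013, 0.751, 0.66, -0.001]
wrist_force: [0.7, -1.6, 0.6]
opening: 0.262
```

Emit:
{"name": "drive_tool", "arguments": {
  "deltas": [
    [[0.0002,0.002,0],0]
  ]
}}

```text
time_s: 15.45
eef_pos: [0.5476, 0.0727, 0.0083]
eef_rot: [0.013, 0.751, 0.66, -0.001]
wrist_force: [0.5, -2.1, -0.2]
opening: 0.263
```

Emit:
{"name": "drive_tool", "arguments": {
  "deltas": [
    [[0.0002,0.002,0],0]
  ]
}}

```text
time_s: 15.55
eef_pos: [0.5479, 0.0751, 0.0083]
eef_rot: [0.013, 0.751, 0.66, -0.001]
wrist_force: [-1.0, -2.8, -0.8]
opening: 0.262
```

Emit:
{"name": "drive_tool", "arguments": {
  "deltas": [
    [[0.0002,0.002,0],0]
  ]
}}

```text
time_s: 15.65
eef_pos: [0.5486, 0.0756, 0.0084]
eef_rot: [0.015, 0.751, 0.66, -0.002]
wrist_force: [0.3, -19.6, -1.0]
opening: 0.262
```

Force jumped to 19.6 N. Stopping to look.

```bash
python3 w.py w13; python3 - <<'E'
from m import *
o=get_obs();print(o["wrist_force"],o["torque"],o["eef_pos"])
for n,(x,y,w,hh) in {"scene":(270,130,190,180),"side":(230,160,160,150)}.items():
    c=camera(n);f=c["frame"]
    r=4 if n=="side" else 3.3
    cr=cv2.resize(f[y:y+hh,x:x+w],None,fx=r,fy=r,interpolation=cv2.INTER_CUBIC)[:600,:800]
    cv2.imwrite(f"pics/{n}c5.png",cr[:,:,::-1])
E
```

```text
15.65 [0.5486 0.0756 0.0084] hx 1.4427623533883838 q [-0.06  0.43  1.8  -0.03  0.89  0.08] F [  0.3 -19.6  -1. ] op 0.262
[ -0.96163191 -11.49450823  -0.2865076 ] [-1.67553424  0.2225463   0.20165027] [0.54869795 0.07549744 0.0084999 ]
```

View pics/scenec5.png

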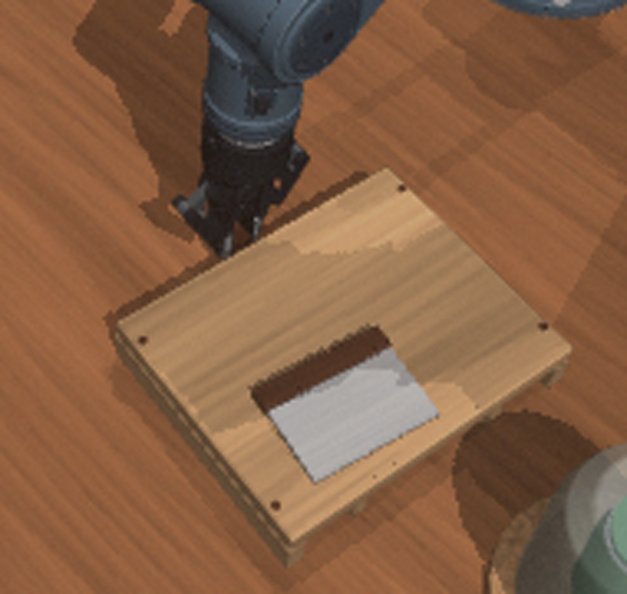

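View pics/sidec5.png

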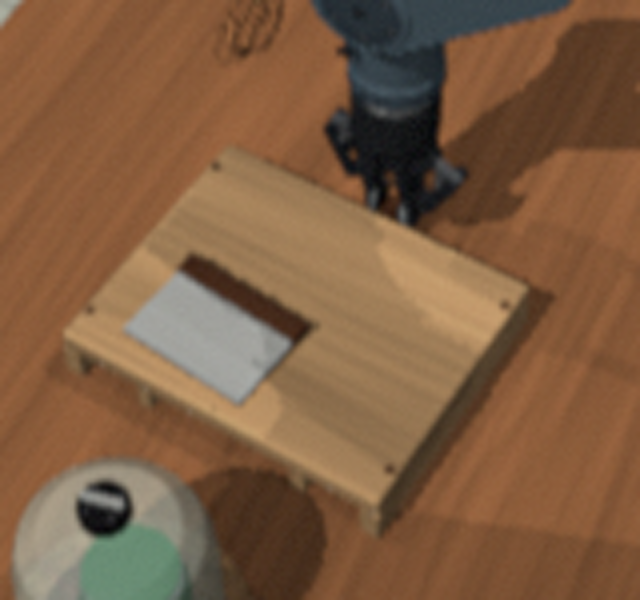

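View pics/w13.png

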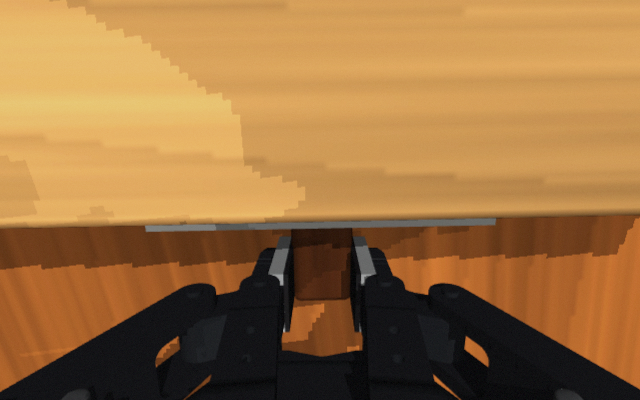

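```bash
python3 - <<'E'
from h import *;import pickle
c=pickle.load(open('wc.pkl','rb'))
f=c["frame"];cv2.imwrite("pics/w13z.png",cv2.resize(f[195:250,120:520],None,fx=2,fy=4,interpolation=cv2.INTER_NEAREST)[:,:,::-1])
a=1.457;u=np.array([np.cos(a),np.sin(a)])
for x,r1,r2 in((160,224,231),(480,218,224)):
    p=plane(c,x,r2,.027)[:2];q=plane(c,x,r1,.052)[:2];q3=plane(c,x,r1,.030)[:2];print(p,q,"out",(q-p)@u,"if lower edge",(q3-p)@u)
E
```

```text
[0.49084394 0.10291276] [0.50431909 0.11366515] out 0.012212963356040624 if lower edge 0.0039245150530619844
[0.61078229 0.0894917 ] [0.59953299 0.10271668] out 0.01186207552865789 if lower edge 0.0035589727602210845
```

View pics/w13z.png

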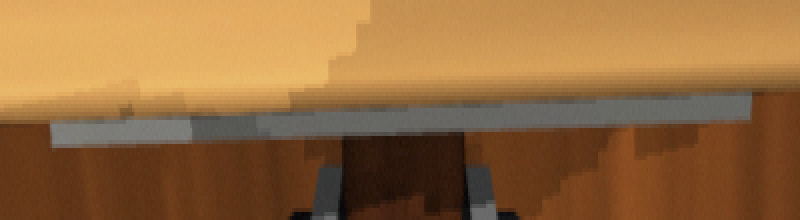

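The tray's rear rim stands about 12 mm out of the mouth, inside the 4–34 mm range for home, so this may be the hard stop. The bump I felt on the way was weaker than the expected 9 N, so I'll do a gentle pull test.

Emit:
{"name": "drive_tool", "arguments": {
  "deltas": [
    [[0,-0.001,0],0]
  ]
}}

```text
time_s: 15.9
eef_pos: [0.5483, 0.0748, 0.0083]
eef_rot: [0.014, 0.751, 0.66, -0.002]
wrist_force: [-1.3, 2.3, 0.0]
opening: 0.264
```

Emit:
{"name": "drive_tool", "arguments": {
  "deltas": [
    [[-0.0001,-0.001,0],0]
  ]
}}

```text
time_s: 16.0
eef_pos: [0.5482, 0.0744, 0.0083]
eef_rot: [0.013, 0.751, 0.66, -0.001]
wrist_force: [0.5, 3.0, 0.7]
opening: 0.263
```

Emit:
{"name": "drive_tool", "arguments": {
  "deltas": [
    [[-0.0001,-0.001,0],0]
  ]
}}

```text
time_s: 16.1
eef_pos: [0.5481, 0.0742, 0.0082]
eef_rot: [0.013, 0.751, 0.66, -0.001]
wrist_force: [0.7, 2.0, -0.1]
opening: 0.267
```

Emit:
{"name": "drive_tool", "arguments": {
  "deltas": [
    [[-0.0002,-0.002,0],0]
  ]
}}

```text
time_s: 16.2
eef_pos: [0.5479, 0.0731, 0.0083]
eef_rot: [0.013, 0.751, 0.66, -0.0]
wrist_force: [0.3, 6.5, -0.1]
opening: 0.261
```

Emit:
{"name": "drive_tool", "arguments": {
  "deltas": [
    [[-0.0002,-0.002,0],0]
  ]
}}

```text
time_s: 16.3
eef_pos: [0.5476, 0.0722, 0.0083]
eef_rot: [0.012, 0.751, 0.66, 0.0]
wrist_force: [1.3, 7.0, -0.0]
opening: 0.262
```

Pulling meets 7 N against about 2.5 N of sliding friction, so the catch is holding the pin. Pushing back home.

Emit:
{"name": "drive_tool", "arguments": {
  "deltas": [
    [[0.0001,0.001,0],0]
  ]
}}

```text
time_s: 16.4
eef_pos: [0.5478, 0.0731, 0.0083]
eef_rot: [0.012, 0.751, 0.66, 0.0]
wrist_force: [-0.1, -3.0, -0.8]
opening: 0.263
```

Emit:
{"name": "drive_tool", "arguments": {
  "deltas": [
    [[0.0002,0.0015,0],0]
  ]
}}

```text
time_s: 16.5
eef_pos: [0.5479, 0.0742, 0.0082]
eef_rot: [0.013, 0.751, 0.66, -0.0]
wrist_force: [0.1, -1.2, -0.6]
opening: 0.262
```

Emit:
{"name": "drive_tool", "arguments": {
  "deltas": [
    [[0.0002,0.0015,0],0]
  ]
}}

```text
time_s: 16.6
eef_pos: [0.5482, 0.0753, 0.0083]
eef_rot: [0.013, 0.751, 0.66, -0.0]
wrist_force: [0.2, -2.1, -1.5]
opening: 0.263
```

Emit:
{"name": "drive_tool", "arguments": {
  "deltas": [
    [[0.0002,0.0015,0],0]
  ]
}}

```text
time_s: 16.7
eef_pos: [0.5486, 0.0755, 0.0083]
eef_rot: [0.014, 0.751, 0.66, -0.001]
wrist_force: [0.5, -10.1, -1.2]
opening: 0.265
```

Emit:
{"name": "drive_tool", "arguments": {
  "deltas": [
    [[0,0.001,0],0],
    [[0,0,0],0]
  ]
}}

```text
time_s: 16.9
eef_pos: [0.5486, 0.0753, 0.0082]
eef_rot: [0.014, 0.751, 0.661, -0.002]
wrist_force: [-1.2, 1.6, 0.9]
opening: 0.263
```

Emit:
{"name": "drive_tool", "arguments": {
  "deltas": [
    [[0,0,0],0],
    [[0,0,0],0],
    [[0,0,0],0],
    [[0,0,0],0]
  ],
  "gripper": 0.45
}}

```text
time_s: 17.3
eef_pos: [0.5496, 0.0759, 0.0088]
eef_rot: [0.015, 0.751, 0.66, -0.001]
wrist_force: [-0.4, 0.3, 0.0]
opening: 0.45
```

Emit:
{"name": "drive_tool", "arguments": {
  "deltas": [
    [[0,0.002,0],0],
    [[0,0.002,0],0]
  ]
}}

```text
time_s: 17.5
eef_pos: [0.5499, 0.08, 0.009]
eef_rot: [0.015, 0.751, 0.66, -0.0]
wrist_force: [-0.3, -0.4, 0.7]
opening: 0.452
```

```bash
python3 w.py w14
```

```text
17.5 [0.5499 0.08   0.009 ] hx 1.442573348487751 q [-0.06  0.43  1.8  -0.03  0.89  0.09] F [-0.3 -0.4  0.7] op 0.452
```

View pics/w14.png

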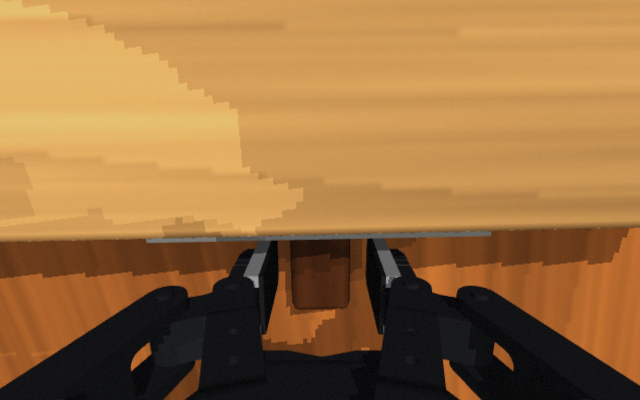

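No contact with the fingers free, so it was the tray that met the stop. I'll back off along the grip, shut the fingers and give the grip's end one light push to check.

Emit:
{"name": "drive_tool", "arguments": {
  "deltas": [
    [[-0.001,-0.01,0],0],
    [[-0.001,-0.015,0],0],
    [[-0.002,-0.015,0],0],
    [[-0.001,-0.01,0],0],
    [[0,0,0],0]
  ]
}}

```text
time_s: 18.05
eef_pos: [0.5443, 0.0257, 0.009]
eef_rot: [0.015, 0.751, 0.661, -0.001]
wrist_force: [-0.2, 0.7, 0.2]
opening: 0.453
```

Emit:
{"name": "drive_tool", "arguments": {
  "deltas": [
    [[0,0,0.003],0],
    [[0,0,0],0],
    [[0,0,0],0],
    [[0,0,0],0],
    [[0,0,0],0]
  ],
  "gripper": 0.0
}}

```text
time_s: 18.55
eef_pos: [0.5445, 0.026, 0.0125]
eef_rot: [0.015, 0.751, 0.66, -0.0]
wrist_force: [-0.1, -0.3, 0.1]
opening: 0.001
```

```bash
python3 w.py w15; python3 - <<'E'
from m import *
for n,(x,y,w,hh) in {"scene":(270,130,190,180)}.items():
    c=camera(n);f=c["frame"]
    cr=cv2.resize(f[y:y+hh,x:x+w],None,fx=3.3,fy=3.3,interpolation=cv2.INTER_CUBIC)[:600,:800]
    cv2.imwrite(f"pics/{n}c6.png",cr[:,:,::-1])
E
```

```text
18.55 [0.5445 0.026  0.0125] hx 1.443120503100611 q [-0.16  0.41  1.83 -0.03  0.88 -0.01] F [-0.1 -0.3  0.1] op 0.001
```

View pics/w15.png

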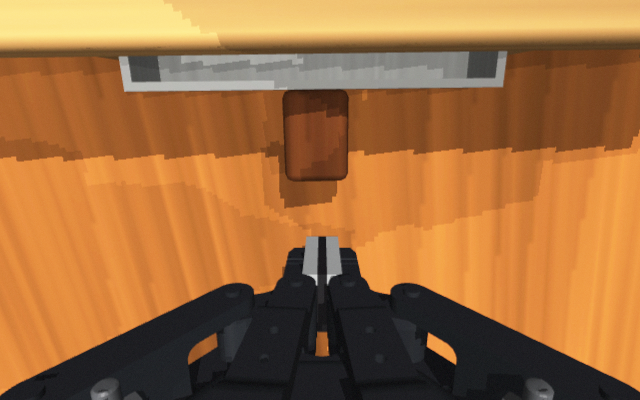

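```bash
python3 - <<'E'
from h import *;import pickle
c=pickle.load(open('wc.pkl','rb'))
a=1.457;u=np.array([np.cos(a),np.sin(a)])
print(c["eye"])
P=[]
for x,r1,r2 in((126,54,92),(502,50,86)):
    p=plane(c,x,r2,.027)[:2];q=plane(c,x,r1,.030)[:2];print(p,q,"out",(q-p)@u);P.append(p)
e=P[1]-P[0];print(np.linalg.norm(e),"yaw",np.arctan2(e[1],e[0])+np.pi/2)
Q=[plane(c,x,r,.030)[:2] for x,r in((20,57),(620,49))];e=Q[1]-Q[0];print("edge yaw",np.arctan2(e[1],e[0])+np.pi/2)
print("grip end",plane(c,317,181,.022))
E
```

```text
[0.5503272  0.0957676  0.15520067]
[0.48619803 0.10368638] [0.49104039 0.11510579] out 0.01189540342517494
[0.61618131 0.08915031] [0.61443061 0.10089643] out 0.011471350525469182
0.13079354215931885 yaw 1.4594287274937972
edge yaw 1.4586035781967228
grip end [0.54722386 0.06240578 0.022     ]
```

Emit:
{"name": "drive_tool", "arguments": {
  "deltas": [
    [[0.001,0.008,0],0],
    [[0.001,0.008,0],0],
    [[0,0.002,0],0]
  ]
}}

```text
time_s: 18.95
eef_pos: [0.5466, 0.0455, 0.0124]
eef_rot: [0.015, 0.751, 0.66, -0.0]
wrist_force: [-0.7, -0.9, 0.3]
opening: 0.004
```

Emit:
{"name": "drive_tool", "arguments": {
  "deltas": [
    [[0,0.002,0],0]
  ]
}}

```text
time_s: 19.05
eef_pos: [0.5466, 0.0481, 0.0123]
eef_rot: [0.015, 0.751, 0.661, -0.0]
wrist_force: [0.4, 0.4, 0.2]
opening: 0.001
```

Emit:
{"name": "drive_tool", "arguments": {
  "deltas": [
    [[0,0.002,0],0]
  ]
}}

```text
time_s: 19.15
eef_pos: [0.5465, 0.0505, 0.0123]
eef_rot: [0.015, 0.75, 0.661, -0.0]
wrist_force: [-0.2, -0.6, -0.8]
opening: 0.0
```

Emit:
{"name": "drive_tool", "arguments": {
  "deltas": [
    [[0,0.0015,0],0]
  ]
}}

```text
time_s: 19.25
eef_pos: [0.5467, 0.0512, 0.0123]
eef_rot: [0.016, 0.75, 0.661, -0.001]
wrist_force: [0.7, -10.8, -2.5]
opening: 0.001
```

Emit:
{"name": "drive_tool", "arguments": {
  "deltas": [
    [[0,0.0015,0],0]
  ]
}}

```text
time_s: 19.35
eef_pos: [0.547, 0.0512, 0.0124]
eef_rot: [0.017, 0.75, 0.661, -0.002]
wrist_force: [-0.8, -10.3, -1.7]
opening: -0.003
```

Emit:
{"name": "drive_tool", "arguments": {
  "deltas": [
    [[0,0.0015,0],0]
  ]
}}

```text
time_s: 19.45
eef_pos: [0.5471, 0.0511, 0.0123]
eef_rot: [0.018, 0.75, 0.661, -0.003]
wrist_force: [-0.4, -7.1, -0.2]
opening: -0.002
```

Emit:
{"name": "drive_tool", "arguments": {
  "deltas": [
    [[0,0.0025,0],0]
  ]
}}

```text
time_s: 19.55
eef_pos: [0.5471, 0.0513, 0.0124]
eef_rot: [0.019, 0.75, 0.662, -0.004]
wrist_force: [-2.0, -14.1, 0.3]
opening: -0.002
```

Emit:
{"name": "drive_tool", "arguments": {
  "deltas": [
    [[0,0.003,0],0]
  ]
}}

```text
time_s: 19.65
eef_pos: [0.5471, 0.0512, 0.0124]
eef_rot: [0.021, 0.749, 0.662, -0.006]
wrist_force: [-1.1, -15.9, 0.0]
opening: -0.002
```

16 N with no motion, well above catch plus friction: a hard stop. Retreating.

Emit:
{"name": "drive_tool", "arguments": {
  "deltas": [
    [[0,-0.01,0],0],
    [[0,-0.02,0],0],
    [[0,-0.02,0.01],0],
    [[0,-0.02,0.03],0],
    [[0,-0.02,0.04],0],
    [[0,-0.01,0.04],0],
    [[0,0,0.02],0],
    [[0,0,0],0]
  ]
}}

```text
time_s: 20.45
eef_pos: [0.5442, -0.0549, 0.1561]
eef_rot: [0.019, 0.75, 0.661, -0.007]
wrist_force: [0.3, 0.4, -0.2]
opening: 0.001
```

```bash
python3 w.py w16; python3 - <<'E'
from h import *
for n in("scene","side"):
    c=camera(n);cv2.imwrite(f"pics/{n}f.png",c["frame"][:,:,::-1])
E
```

```text
20.45 [ 0.5442 -0.0549  0.1561] hx 1.4450772108855077 q [-0.3   0.19  1.76 -0.03  1.17 -0.16] F [ 0.3  0.4 -0.2] op 0.001
```

View pics/w16.png

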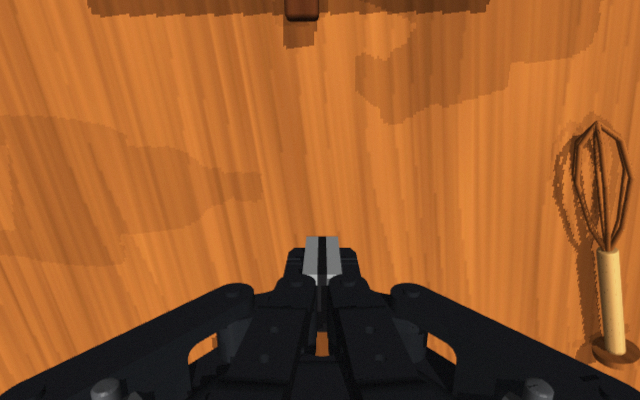

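View pics/scenef.png

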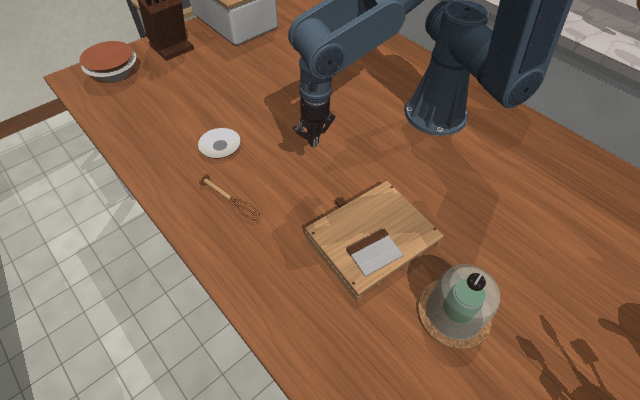

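Scene view: only the grip (341,202) shows outside the board. The scraper, dome, saucer and whisk are at their starting pixels, and the arm is clear. Handing in.

```bash
python3 -c "
from bench import hand_in;print(hand_in())"
```

```text
the job is handed in; nothing more can be done
None
```

The lid is flat in the middle of the tray, and the tray is under the board against a hard stop. I let go and handed in with the arm clear, at about 20.5 s of the 72 s allowed.

**Fully home:**
- **First contact with the stop:** it showed up as a jump to 19.6 N within 0.5 mm.
- **Final push:** with shut fingers on the grip's end, pushing up to 16 N moved the tray no further. That is more than the catch and sliding friction together should need.
- **Position:** the tray's rear wall stands about 12 mm out of the mouth, inside the 4–34 mm range given for home. Its yaw matches the board's to within 1 mrad.

**Catch snapped round the pin (less certain):**
- **For:** resistance rose about 16 mm before the stop, close to the 17 mm expected. A gentle backward pull met about 7 N, against about 2 N of push friction before the catch.
- **Against:** the highest reading at that bump was only 5.4 N, about 3 N above friction, where about 9 N was expected. I read the force only at the end of each step, so I may have missed the peak. I also saw no clear inward pull in the readings.

**Other things:** the final scene picture shows the dome with its jar, the saucer, whisk and scraper where they were at the start. The lid can't be seen under the board; I last saw it flat and centred as the tray went in.

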